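# Snap a bearing cap home on a flotation drive housing

### The job

The blue bearing housing on the black foot plate still has its yellow cap standing proud; the one on the white plate is finished. Take the orange-handled seating tool from its green stand, set its hollow foot squarely over that cap's centre boss and press straight down until the cap clicks fully home all round - the housing floats on its soft mount and sinks some way before it bottoms, so keep pressing until you feel the click, but never push harder than 30 newtons or the cap cracks. Then stand the tool back upright in its stand, gently; keep the gripper off the caps and leave the finished housing and the other things on the bench alone.

Things in the scene. Friction and masses are not known exactly. Their poses are not given: they have to be found in the camera images.
- cap: yellow snap cap to seat, loose, started in its housing's bore, about 7 mm proud. Flange disc 52 mm diameter, 5 mm thick; red bead skirt below, held by spring balls in the bore. Origin on its axis at the flange underside, z up: flange top z = 5 mm, boss top z = 13 mm. Pressed off centre it goes in crooked; it cracks if the tool pushes with over 30 N.
- cap_boss (a point): top centre of the cap's boss, 13 mm above the cap's origin. The boss is 14 mm diameter, rises 8 mm above the flange, its last 3 mm tapering to 8 mm. Feel of the cap: it resists more and more over about the first 5.5 mm of travel (peak 8 to 20 N, different each time), then the resistance drops suddenly (the click) and it is pulled down onto the rim.
- housing: blue ribbed round housing that carries the cap, 75 mm diameter, 60 mm high, bore 38 mm. Origin on its axis at its underside (32 mm above the table unloaded), z up; rim at z = 60 mm; a cap that is home has its origin there. It floats on a soft spring mount: under 4 to 6 N it sinks straight down until it bottoms hard, after 2 to 16 mm, each time different; let go, it rises again.
- finished: a second, identical blue housing on a white 100 x 100 mm foot plate, with its yellow cap already home (flange underside 92 mm, boss top 105 mm above the table); to be left alone. Fixed. Origin on its axis, on the table.
- mount: black foot plate 100 x 100 x 10 mm, fixed to the table, under the housing to be worked on. Origin on the housing's axis, on the table; x and y along its edges.
- tool: seating tool, 100 mm tall, about 220 g, upright: round aluminium foot 44 mm diameter, 24 mm high, with a recess 19 mm diameter, 16 mm deep underneath (goes over the boss; the foot's ring bears on the flange); orange square handle 24 x 24 mm from z = 24 to 100 mm. Origin on its axis at the foot's underside, z up; x, y square to the handle's flats. Grip 55 to 70 mm up.
- stand: green stand block 85 x 85 x 20 mm fixed to the table, with a round blind socket 52 mm diameter and 15 mm deep from the top in which the tool's foot stands (socket floor 5 mm above the table). Origin on the socket's axis, on the table.
- bowl: bystander: steel bowl, 170 mm diameter, 65 mm high; origin under its centre
- bottle: bystander: clear bottle with blue cap, 68 mm diameter, 170 mm high; origin under its centre
- beaker: bystander: white plastic beaker, 90 mm diameter, 110 mm high; origin under its centre
- wrench: bystander: steel wrench 150 mm long lying flat; origin under its middle
- spare: bystander: a spare yellow cap like the other, lying on the bench with its boss up; origin at the underside of its skirt
- screwdriver: bystander: screwdriver 170 mm long lying flat; origin under its middle
- can: bystander: grey can, 66 mm diameter, 90 mm high; origin under its centre
Not all that is in view belongs to the job. There is more than one size of the stand; the one meant has the size given above.

How it is judged (in metres and radians):
On the way, in this order (a step that is already met when the one before it is completed fails the run):
1. the seating tool has been lifted out of its stand (z of tool in the frame of stand above 0.04 m), for 0.1 s.
2. the tool's foot bears on the proud cap's flange, over its boss (within 5 mm of the axis), with more than 2 N (z of tool in the frame of cap below 0.0075 m and horizontal distance between tool and cap below 0.005 m and contact force between tool and cap above 2 N), for 0.02 s.
3. the cap has clicked home: flange within 1.3 mm of the rim, level within 0.04 rad (z of cap in the frame of housing between 0.058 and 0.0613 m and angle between the z axis of cap and the z axis of housing, either way round below 0.04 rad), for 0.2 s.
At the end, for the whole second after the job is handed in: The cap is home: its flange underside within 1.3 mm of the housing rim, level with it within 0.04 rad and centred within 3 mm; the tool stands in the stand's socket, within 6 mm of its axis, its underside less than 8 mm above the table, upright within 0.06 rad; both are at rest (all of step 3 and horizontal distance between cap and housing below 0.003 m and horizontal distance between tool and stand below 0.006 m and z of tool in the frame of stand below 0.008 m and angle between tool's own z axis and vertical below 0.06 rad and linear speed of each of tool, cap below 0.02 m/s); the robot touches nothing.
It fails at once if the tool pushes on the cap with more than 30 N (contact force between tool and cap above 30 N).
It fails at once if the tool leans more than 0.12 rad from the housing's axis while pushing on the cap with more than 5 N (contact force between tool and cap above 5 N and angle between the z axis of tool and the z axis of housing, either way round above 0.12 rad).
It fails at once if the gripper or arm pushes on the cap, or anything pushes on the finished housing, with more than 3 N (contact force between any of the fingers, the arm and cap above 3 N or contact force between any of tool, the fingers, the arm and finished above 3 N).
It fails at once if the tool is dropped (moves faster than 0.3 m/s out of the fingers) or rammed into its stand (more than 80 N) ((contact force between the fingers and tool below 0.3 N and linear speed of tool above 0.3 m/s) or contact force between tool and stand above 80 N).
It fails at once if a bystander is moved by more than 30 mm (distance of any of bowl, bottle, beaker, wrench, spare, screwdriver, can from where it was at the start of the episode above 0.03 m).
It also fails if it takes over 64 s, if anything falls off the work surface, if the arm or the gripper's body presses on something with over 40 N, if the wrist force passes 120 N, or if a joint passes its speed limit or range.

### The arm

A 6-joint arm with a two-finger parallel gripper is mounted at the origin on the work surface. World frame = base frame: x ahead of the robot, y to its left, z up, the work surface at z = 0. Lengths are in mm, angles in rad, forces in N, time in s.
With the tool pointing down it reaches from about 350 to 975 mm from the base axis. Payload 7.1 kg.
Tool frame: the origin (TCP) lies at the very end of the fingers, on their centre line; the grasp point (between the pads) lies 19 mm behind it (ctrl.pinch_z is the distance from the TCP to the grasp point, in mm); z points along the fingers, y is the direction in which the jaws open and shut (so a half turn about z gives the same grasp; the last joint's range is limited). The gripper opens to 88 mm and grips with 3 to 60 N. Pads are 20 mm wide; open, the fingers measure 115 mm over their backs; the gripper's body (75 mm by 178 mm) begins 61 mm behind the grasp point.
Start: joints at [1.302, 0.423, 1.63, -0, 1.089, -0.019], TCP at [154.475, 605.592, 222.675] pointing down, gripper open.
Joint ranges: [-3, 3], [-0.9, 2.11], [0.09, 2.58], [-1.31, 4.45], [0.11, 2.69], [-2.54, 2.54]. Speed limits (rad/s): [2.39, 2.39, 3.01, 3.14, 3.14, 3.14].

### API

Orientations are given as a rotation vector (axis times angle).
In Python, from workcell import ctrl gives the robot as it stands.
- The arm moves only by the shell command python3 -m inch 'ROWS' [OPENING]. ROWS is JSON, a list of rows, each an object with "xyz": the shift along the tool's x, y, z in cm, a list of three; "spin": the turn about the tool's z in degrees. A call has 1 to 20 rows; each row is the pose to reach, as a shift and turn from the pose measured when the call began, along the tool's axes at that moment; what a row does not reach only later rows make up. A row lasts 1/10 s, in which the tool goes at most 50 mm and 8.59 degrees, less where a joint would pass 70% of its speed; a pose out of reach is approached as far as the arm can. A call with a gripper value outside its range is refused whole. OPENING is the closure, from 0 (fully open) to 1 (shut), set as the call begins (- or left out, the last holds). The fingers move at their own pace and stop on an object; the grip force is fixed at half the most. Time passes only in rows, so rows that repeat a pose let the fingers close. It gives the time, the measured TCP pose, the force and the opening at its end, in the units of the state.
- ctrl.get_obs(): the state, without advancing time (a new reading comes with each control period).
- ctrl.get_image(name): name is "scene" or "side" or "wrist"; returns the picture (384x512x3 uint8, red, green, blue); there is no depth.
- ctrl.camera_info(name): a dict with "camera_matrix" (3x3 intrinsics, pixels), "R" (3x3) and "t" (3): a world point X has camera coordinates R X + t; the wrist camera has in their place "hand_eye" (4x4, takes a point from camera to tool coordinates, whose origin is the TCP and whose axes are the flange's). Camera axes: x right, y down, z forward; pixel columns grow to the right and rows downward; lengths in mm; the calibration is good to about 2 mm. A picture is of the moment at which its call begins: read the wrist's pose just before it. camera_info takes no time and is no camera call.
- ctrl.close_job(): hands the job in, once; it reports no verdict.
The state is a dict: "t": time; "qpos": joint angles; "qvel": joint speeds; "joint_torque": joint torques, N m; "ee_pos": TCP position; "orientation": TCP orientation; "ft_force": force on the tool from outside, world axes, zero at the start; "moment": the same for the moment, N m; "width": finger opening in mm.
Only numpy, scipy, OpenCV 4.12 (cv2) and the standard library are available. Lean on these libraries where they do the work, as an engineer would, in place of code of your own. Each camera call takes 0.05 s, during which the arm holds its last target. There are 200 camera calls.

## Working session

There is one attempt and no reset: what is moved stays moved. The work goes in short steps, Python scripts to look and compute and a shell command to move; the robot and the scene stay as the last step left them, time stands still between calls to the robot, and variables do not carry over. Pictures are saved under pics/ and viewed, about 8 in all and at most 12, crops included, and the job is handed in when it is done.

```bash
mkdir -p pics; ls; python3 - <<'E'
from workcell import ctrl
import cv2,numpy as np
print(ctrl.get_obs())
ims=[ctrl.get_image(n)[:,:,::-1] for n in("scene","side","wrist")]
for n,i in zip(("scene","side","wrist"),ims):
    cv2.imwrite(f"pics/{n}0.png",i); print(n,ctrl.camera_info(n))
cv2.imwrite("pics/a.png",cv2.resize(ims[0],(800,600)))
cv2.imwrite("pics/b.png",cv2.resize(ims[1],(800,600)))
E
```

```text
pics
{'t': 0.0, 'qpos': array([ 1.30196684e+00,  4.23839885e-01,  1.63066531e+00,  1.41513257e-05,
        1.08859477e+00, -1.90077173e-02]), 'qvel': array([ 6.83199920e-04, -6.94175619e-05,  7.53367895e-04,  1.37419450e-04,
       -1.11625925e-03, -6.00630823e-04]), 'joint_torque': array([-1.77320930e-03, -5.44608557e+01, -2.73671275e+01,  6.44287001e-02,
        2.24957726e-02, -1.49033553e-04]), 'ee_pos': array([154.35130219, 605.08042141, 221.91198996]), 'orientation': array([-3.91381098e-01, -3.11688684e+00,  2.34022023e-03]), 'ft_force': array([ 0.6366733 , -0.38574096,  0.81250346]), 'moment': array([ 0.04514505, -0.01819616,  0.01281048]), 'width': 87.89074916598597}
scene {'camera_matrix': array([[361.67244802,   0.        , 261.9557891 ],
       [  0.        , 361.67244802, 198.43415506],
       [  0.        ,   0.        ,   1.        ]]), 'R': array([[-0.85311621,  0.52171245, -0.0029759 ],
       [ 0.43262225,  0.70422275, -0.56294609],
       [-0.29160029, -0.48154587, -0.82648826]]), 't': array([ 537.33014593, -222.62577389, 1319.16266636])}
side {'camera_matrix': arra
[... 193 characters left out ...]
01400741],
       [-0.20815377,  0.61963926, -0.75678214],
       [ 0.26124779, -0.71039778, -0.65351709]]), 't': array([ 588.78911033,  218.05276839, 1194.82051918])}
wrist {'camera_matrix': array([[337.94203613,   0.        , 254.48000147],
       [  0.        , 337.94203613, 191.28754667],
       [  0.        ,   0.        ,   1.        ]]), 'hand_eye': array([[-6.92393147e-04, -9.65760230e-01, -2.59435344e-01,
         7.00732696e+01],
       [ 9.99998678e-01, -2.86920205e-04, -1.60076920e-03,
         1.02367444e-01],
       [ 1.47152199e-03, -2.59436110e-01,  9.65759152e-01,
        -1.61841078e+02],
       [ 0.00000000e+00,  0.00000000e+00,  0.00000000e+00,
         1.00000000e+00]])}
```

View pics/a.png

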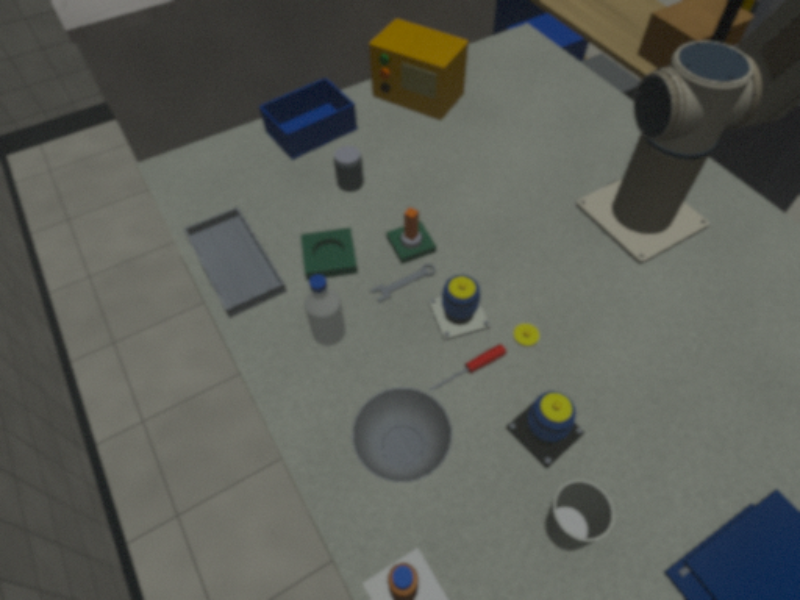

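View pics/b.png

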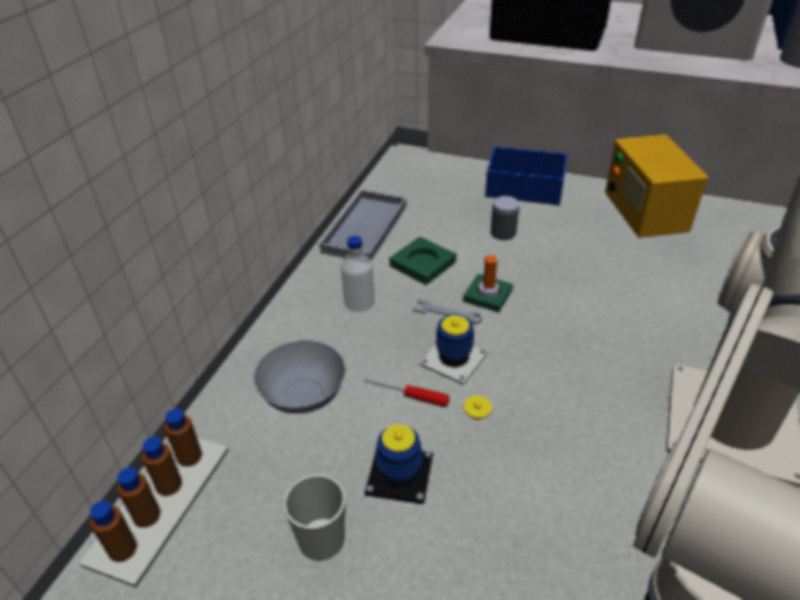

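The scene view shows the tool's orange handle at (411,210) of the 800 px picture, the finished cap at (461,287), the proud cap at (556,404) and the spare at (526,334). The side view shows the handle at (490,258) and the proud cap at (399,436). The tool stands in the smaller green block. Next I triangulate.

```bash
cat > h.py <<'E'
from workcell import ctrl
import cv2,numpy as np
from scipy.spatial.transform import Rotation as Ro
def cam(n,o=None):
    c=ctrl.camera_info(n);K=c["camera_matrix"]
    if n!="wrist": return K,c["R"],c["t"]
    R=Ro.from_rotvec(o["orientation"]).as_matrix();H=c["hand_eye"]
    Rw=R@H[:3,:3];tw=R@H[:3,3]+o["ee_pos"]
    return K,Rw.T,-Rw.T@tw
def ray(c,uv,z):
    K,R,t=c; C=-R.T@t; d=R.T@np.linalg.solve(K,[uv[0],uv[1],1.])
    return C+d*(z-C[2])/d[2]
def tri(c1,u1,c2,u2):
    P=[c[0]@np.c_[c[1],c[2]] for c in(c1,c2)]
    X=cv2.triangulatePoints(P[0],P[1],np.array(u1,float),np.array(u2,float)).ravel();return X[:3]/X[3]
HSV=dict(orange=((3,150,90),(14,255,255)),yellow=((25,150,90),(35,255,255)),green=((60,80,20),(90,255,130)))
def blobs(im,col,amin=30):
    m=cv2.inRange(cv2.cvtColor(im,cv2.COLOR_BGR2HSV),*HSV[col])
    cs=cv2.findContours(m,0,2)[0]
    return [c[:,0,:] for c in sorted(cs,key=cv2.contourArea,reverse=True) if cv2.contourArea(c)>amin]
E
python3 - <<'E'
from h import *
S=cam("scene");D=cam("side");a=cv2.imread("pics/scene0.png");b=cv2.imread("pics/side0.png")
for n,i in(("scene",a),("side",b)):
  for col in HSV:
    for c in blobs(i,col): print(n,col,cv2.contourArea(c),c.mean(0).round(),c.min(0),c.max(0))
k=800/512
for n,u,v in(("handle",(411,211),(490,259)),("proud",(557,404),(399,436)),("fin",(462,287),(456,324)),("spare",(526,334),(478,406)),("bowl",(402,434),(300,377))):
    print(n,tri(S,np.array(u)/k,D,np.array(v)/k).round(1))
for n,p,z in(("bottlecap",(318,283),165),("can",(348,155),90),("beaker",(582,512),110),("wr1",(378,292),5),("wr2",(432,269),5),("sd",(500,350),10)): print(n,ray(S,np.array(p)/k,z).round())
E
```

```text
scene yellow 235.5 [357. 261.] [346 252] [365 269]
scene yellow 150.5 [296. 184.] [288 177] [303 190]
scene yellow 139.0 [337. 214.] [329 208] [344 220]
scene green 699.5 [211. 163.] [194 147] [226 175]
scene green 150.5 [262. 155.] [249 145] [277 164]
side orange 69.5 [314. 173.] [311 164] [317 183]
side orange 36.0 [ 68. 334.] [ 58 325] [ 76 339]
side yellow 239.0 [254. 281.] [245 272] [264 288]
side yellow 161.5 [305. 259.] [297 254] [313 266]
side yellow 139.5 [292. 207.] [283 202] [299 213]
side green 651.5 [268. 166.] [250 152] [290 180]
side green 238.0 [312. 188.] [297 176] [326 198]
handle [ 503.7 -199.   107.9]
proud [527.4 299.4 109.1]
fin [518.1  11.2  98.8]
spare [439.6 128.6  22.7]
bowl [761.3 191.5  54.1]
bottlecap [764. -90. 165.]
can [ 525. -443.   90.]
beaker [608. 453. 110.]
wr1 [ 632. -122.    5.]
wr2 [ 502. -115.    5.]
sd [500. 128.  10.]
```

```bash
python3 -m inch '[{"xyz":[-4,-2,0],"spin":0},{"xyz":[-8,-4,-0.5],"spin":0},{"xyz":[-12,-6,-1],"spin":0},{"xyz":[-16,-8,-2],"spin":0},{"xyz":[-20,-10,-3],"spin":0},{"xyz":[-24,-12,-3],"spin":0},{"xyz":[-28,-14,-3],"spin":0},{"xyz":[-32,-15.5,-3],"spin":0},{"xyz":[-36,-17,-3],"spin":0},{"xyz":[-40,-18.7,-3],"spin":0},{"xyz":[-43.7,-20.4,-3],"spin":0},{"xyz":[-43.7,-20.4,-3],"spin":0},{"xyz":[-43.7,-20.4,-3],"spin":0},{"xyz":[-43.7,-20.4,-3],"spin":0}]' 0
cat > look.py <<'E'
import sys
from h import *
n=sys.argv[1]
o=ctrl.get_obs();im=ctrl.get_image("wrist")[:,:,::-1].copy()
cv2.imwrite(f"pics/{n}.png",im);np.savez(f"{n}.npz",e=o["ee_pos"],r=o["orientation"])
c=cam("wrist",o)
R=Ro.from_rotvec(o["orientation"]).as_matrix()
print("t",o["t"],"ee",o["ee_pos"].round(1),"R",R.round(3).tolist(),"F",o["ft_force"].round(2),"w",o["width"])
for col in HSV:
  for b in blobs(im,col,150):
    (e,s,a)=cv2.fitEllipse(b)
    print(col,cv2.contourArea(b),np.round(e,1),np.round(s,1),b.min(0),b.max(0),[ (z,ray(c,e,z)[:2].round(1).tolist()) for z in (100,104,112)], cv2.minAreaRect(b))
E
python3 look.py w1
```

```text
t: 1.55
ee_pos: [526.5, 300.0, 252.0]
orientation: [-0.391, -3.116, 0.002]
ft_force: [-0.4, 0.3, -0.2]
width: 87.7
t 1.55 ee [526.5 300.  252. ] R [[-0.969, 0.247, -0.001], [0.247, 0.969, -0.001], [0.001, -0.002, -1.0]] F [-0.4   0.27 -0.15] w 87.71456102346369
```

View pics/w1.png

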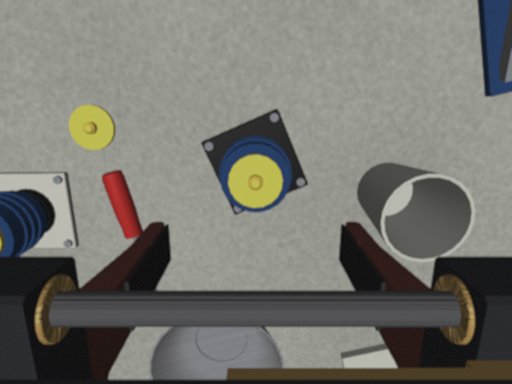

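The wrist view shows the proud cap at (255,181) on the black plate, the beaker well off to the right and the red screwdriver to the left. I'll fix the yellow mask and head for the tool.

```bash
sed -i 's/(25,150,90),(35/(22,110,70),(38/; s/(3,150,90),(14,/(2,120,60),(16,/' h.py; python3 - <<'E'
from h import *
im=cv2.imread("pics/w1.png");print(cv2.cvtColor(im,cv2.COLOR_BGR2HSV)[165,255])
d=np.load("w1.npz");c=cam("wrist",dict(ee_pos=d["e"],orientation=d["r"]))
for b in blobs(im,"yellow",150):
    e,s,a=cv2.fitEllipse(b);print(e,s,a,[ray(c,e,z)[:2].round(1) for z in(13,97,104)])
R=Ro.from_rotvec(d["r"]).as_matrix();print(R.T@(np.array([504,-199,250])-d["e"]))
E
```

```text
[ 30 144 190]
(254.96157836914062, 180.5633087158203) (52.280311584472656, 53.2053337097168) 97.01931762695312 [array([549.6, 293.7]), array([530.5, 298.7]), array([529. , 299.1])]
(91.32861328125, 126.84011840820312) (41.32411193847656, 46.82770919799805) 133.17013549804688 [array([439.8, 124.1]), array([443.8, 164.7]), array([444.1, 168. ])]
[-101.3603099  -489.06566579    2.69953735]
```

```bash
python3 -m inch '[{"xyz":[-1,-4.5,0],"spin":0},{"xyz":[-2,-9,0],"spin":0},{"xyz":[-3,-13.5,0],"spin":0},{"xyz":[-4,-18,0],"spin":0},{"xyz":[-5,-22.5,0],"spin":0},{"xyz":[-6,-27,0],"spin":0},{"xyz":[-7,-31.5,0],"spin":0},{"xyz":[-8,-36,0],"spin":0},{"xyz":[-9,-40.5,0],"spin":0},{"xyz":[-9.5,-45,0],"spin":0},{"xyz":[-10.1,-48.9,0],"spin":0},{"xyz":[-10.1,-48.9,0],"spin":0},{"xyz":[-10.1,-48.9,0],"spin":0},{"xyz":[-10.1,-48.9,0],"spin":0}]' 0
python3 look.py w2
```

```text
t: 3.0
ee_pos: [503.9, -197.0, 252.8]
orientation: [-0.387, -3.117, 0.001]
ft_force: [-0.7, 0.7, 0.6]
width: 87.8
t 3.0 ee [ 503.9 -197.   252.8] R [[-0.97, 0.245, -0.001], [0.245, 0.97, -0.001], [0.001, -0.001, -1.0]] F [-0.75  0.7   0.57] w 87.78094218515697
orange 803.0 [248.5 174.2] [29.4 37.6] [232 153] [264 194] [(100, [500.0, -202.4]), (104, [499.1, -202.1]), (112, [497.5, -201.5])] ((248.268310546875, 174.08538818359375), (31.07857894897461, 30.922407150268555), 51.34019470214844)
yellow 2354.0 [472.4 138.6] [50.7 59.2] [444 111] [501 166] [(100, [518.0, 6.5]), (104, [517.0, 4.2]), (112, [514.9, -0.6])] ((472.50006103515625, 138.50003051757812), (50.91168975830078, 59.396968841552734), 45.0)
green 4670.5 [249.2 161.7] [81.6 83.5] [210 124] [287 200] [(100, [488.5, -198.8]), (104, [487.8, -198.5]), (112, [486.5, -198.0])] ((249.02218627929688, 161.93856811523438), (69.40370178222656, 70.9810562133789), 83.2901611328125)
green 2774.0 [234.4 273.2] [ 38.1 104.1] [195 253] [282 290] [(100, [597.3, -242.5]), (104, [595.3, -241.7]), (112, [591.2, -240.1])] ((238.5, 271.5), (37.0, 87.0), 90.0)
green 757.5 [246.9 333.3] [ 11.8 109.8] [191 327] [273 341] [(100, [670.4, -248.2]), (104, [667.5, -247.3]), (112, [661.5, -245.6])] ((231.8416748046875, 332.6670837402344), (81.8477554321289, 13.433218955993652), 2.8624050617218018)
```

View pics/w2.png

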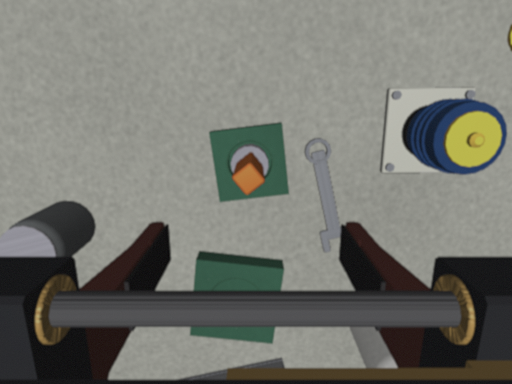

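The tool is at about (248,178), its bright top face turned roughly 45° in the image. Its stand is centred at about (249,162).

```bash
python3 - <<'E'
from h import *
im=cv2.imread("pics/w2.png")
d=np.load("w2.npz");c=cam("wrist",dict(ee_pos=d["e"],orientation=d["r"]));R=Ro.from_rotvec(d["r"]).as_matrix()
hs=cv2.cvtColor(im,cv2.COLOR_BGR2HSV);print(hs[150:198:4,248].tolist())
b=blobs(im,"green",150)[0];bx=cv2.boxPoints(cv2.minAreaRect(b))
P=np.array([ray(c,p,20)[:2] for p in bx]);print("stand",P.mean(0),np.linalg.norm(np.roll(P,1,0)-P,axis=1),P.round(1).tolist())
bo=blobs(im,"orange",150)[0];m=np.zeros(im.shape[:2],np.uint8);cv2.drawContours(m,[bo[:,None]],0,255,-1)
v=hs[:,:,2];thr,_=cv2.threshold(v[m>0].reshape(-1,1).astype(np.uint8),0,255,cv2.THRESH_OTSU);print("thr",thr)
t=((v>thr)&(m>0)).astype(np.uint8)*255
cs=max(cv2.findContours(t,0,2)[0],key=cv2.contourArea)
P=np.array([ray(c,p,105)[:2] for p in cs[:,0,:]],np.float32);r=cv2.minAreaRect(P);print("top",r,"edges",cv2.boxPoints(r).tolist())
X=np.r_[r[0],252.];print("tool-frame shift",R.T@(X-d["e"]))
for q in np.diff(cv2.boxPoints(r),axis=0): 
    w=R.T@np.r_[q,0];print("edge ang in tool frame",np.degrees(np.arctan2(w[1],w[0])))
E
```

```text
[[123, 15, 153], [7, 94, 98], [11, 182, 91], [11, 175, 102], [14, 168, 184], [15, 164, 183], [15, 165, 184], [14, 169, 183], [14, 173, 183], [13, 173, 183], [13, 176, 183], [17, 114, 110]]
stand [ 503.05027142 -204.20802624] [83.29908877 81.7506761  82.68879256 86.22987568] [[456.6, -239.1], [467.3, -158.1], [549.5, -167.1], [538.8, -252.6]]
thr 134.0
top ((502.8423767089844, -203.62969970703125), (22.854528427124023, 22.699655532836914), 24.353378295898438) edges [[487.75164794921875, -198.00196838378906], [497.1121826171875, -218.6818084716797], [517.93310546875, -209.25743103027344], [508.57257080078125, -188.5775909423828]]
tool-frame shift [-0.56719472 -6.7348818   0.76232259]
edge ang in tool frame -128.50786039679593
edge ang in tool frame 141.49219597108933
edge ang in tool frame 51.49213960320407
```

```bash
python3 -c "
from workcell import ctrl;print(ctrl.get_obs()['qpos'].round(3))"; python3 -m inch '[{"xyz":[0,-0.3,2],"spin":-7},{"xyz":[-0.05,-0.6,4],"spin":-14},{"xyz":[-0.05,-0.65,5],"spin":-21},{"xyz":[-0.05,-0.65,6],"spin":-28},{"xyz":[-0.05,-0.65,7],"spin":-34},{"xyz":[-0.05,-0.65,7.5],"spin":-38.5},{"xyz":[-0.05,-0.65,7.5],"spin":-38.5},{"xyz":[-0.05,-0.65,7.5],"spin":-38.5},{"xyz":[-0.05,-0.65,7.5],"spin":-38.5}]' 0;python3 look.py w3; python3 -c "
from workcell import ctrl;print(ctrl.get_obs()['qpos'].round(3))"
```

```text
[-3.940e-01  2.650e-01  1.788e+00 -1.000e-03  1.090e+00 -1.717e+00]
t: 3.95
ee_pos: [503.3, -202.8, 178.3]
orientation: [0.662, -3.07, 0.002]
ft_force: [0.7, -0.1, -0.7]
width: 87.6
t 3.95 ee [ 503.3 -202.8  178.3] R [[-0.911, -0.412, -0.0], [-0.412, 0.911, -0.001], [0.001, -0.001, -1.0]] F [ 0.7  -0.09 -0.7 ] w 87.61606947185167
orange 1356.0 [254.4 195.5] [32.6 61.6] [238 167] [271 215] [(100, [501.1, -204.6]), (104, [500.1, -205.1]), (112, [498.0, -206.0])] ((254.5, 191.0), (48.0, 33.0), 90.0)
green 4436.5 [253.9 174.6] [95.4 98.5] [197 116] [313 230] [(100, [486.9, -211.5]), (104, [486.1, -211.8]), (112, [484.5, -212.5])] ((254.29776000976562, 174.62359619140625), (86.60183715820312, 85.75382995605469), 32.0053825378418)
green 943.0 [182.2 291. ] [44.  64.2] [155 255] [208 290] [(100, [597.1, -224.6]), (104, [594.5, -224.7]), (112, [589.2, -224.9])] ((177.97633361816406, 284.8431701660156), (49.5718994140625, 36.53390121459961), 40.815086364746094)
green 857.5 [144.3 340.3] [27.9 47.5] [123 327] [173 360] [(100, [653.3, -236.7]), (104, [649.7, -236.6]), (112, [642.6, -236.4])] ((145.71383666992188, 335.47320556640625), (26.801218032836914, 50.49504852294922), 47.862403869628906)
green 832.5 [112.9 251.1] [ 11.9 100.9] [ 77 223] [141 286] [(100, [586.9, -285.9]), (104, [584.4, -285.0]), (112, [579.5, -283.2])] ((108.75001525878906, 256.2500305175781), (12.727922439575195, 84.14570617675781), 45.0)
[-4.050e-01  3.620e-01  1.847e+00 -2.000e-03  9.320e-01 -2.399e+00]
```

View pics/w3.png

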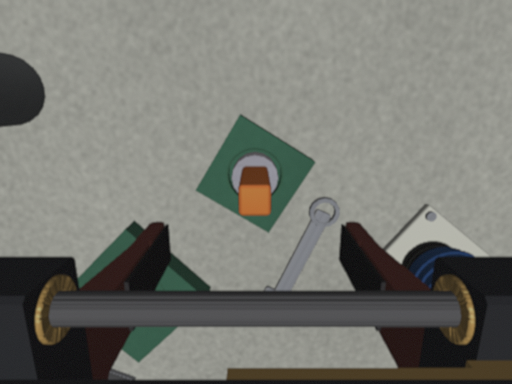

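The handle is now square to the jaws, with its top face at about (254.5,199) and the stand centre at (254,175).

```bash
cat > tl.py <<'E'
import sys
from h import *
n=sys.argv[1];zt=float(sys.argv[2])
im=cv2.imread(f"pics/{n}.png");d=np.load(n+".npz");c=cam("wrist",dict(ee_pos=d["e"],orientation=d["r"]));R=Ro.from_rotvec(d["r"]).as_matrix()
hs=cv2.cvtColor(im,cv2.COLOR_BGR2HSV)
b=blobs(im,"green",150)[0];P=np.array([ray(c,p,20)[:2] for p in b],np.float32);r=cv2.minAreaRect(P);print("stand",r)
print(" rel tool frame",R.T@(np.r_[r[0],0]-d["e"]))
bo=blobs(im,"orange",150)[0];m=np.zeros(im.shape[:2],np.uint8);cv2.drawContours(m,[bo[:,None]],0,255,-1)
t=((hs[:,:,2]>134)&(m>0)).astype(np.uint8)*255
cs=max(cv2.findContours(t,0,2)[0],key=cv2.contourArea)
P=np.array([ray(c,p,zt)[:2] for p in cs[:,0,:]],np.float32);r=cv2.minAreaRect(P);print("top",r," rel tool frame",R.T@(np.r_[r[0],zt]-d["e"]))
E
python3 tl.py w3 105
```

```text
stand ((503.26348876953125, -203.73817443847656), (82.46346282958984, 83.43538665771484), 82.86038970947266)
 rel tool frame [  0.22159762  -0.6574615  178.2614226 ]
top ((502.6671447753906, -203.92523193359375), (21.900615692138672, 22.558429718017578), 24.342016220092773)  rel tool frame [ 0.93423272 -0.67337155 73.26198206]
```

```bash
python3 -m inch '[{"xyz":[0.07,-0.07,2],"spin":0},{"xyz":[0.07,-0.07,4.5],"spin":0},{"xyz":[0.07,-0.07,7],"spin":0},{"xyz":[0.07,-0.07,9.5],"spin":0},{"xyz":[0.07,-0.07,11],"spin":0},{"xyz":[0.07,-0.07,12],"spin":0},{"xyz":[0.07,-0.07,12.7],"spin":0},{"xyz":[0.07,-0.07,12.7],"spin":0},{"xyz":[0.07,-0.07,12.7],"spin":0}]' 0
python3 -m inch '[{"xyz":[0,0,0],"spin":0},{"xyz":[0,0,0],"spin":0},{"xyz":[0,0,0],"spin":0},{"xyz":[0,0,0],"spin":0},{"xyz":[0,0,0],"spin":0},{"xyz":[0,0,0],"spin":0},{"xyz":[0,0,0],"spin":0},{"xyz":[0,0,0],"spin":0},{"xyz":[0,0,0],"spin":0},{"xyz":[0,0,0],"spin":0}]' 1
```

```text
t: 4.9
ee_pos: [503.3, -204.3, 51.9]
orientation: [-0.662, 3.071, -0.003]
ft_force: [-0.0, -0.8, 0.0]
width: 87.7
t: 5.9
ee_pos: [503.1, -204.2, 51.7]
orientation: [0.662, -3.071, 0.002]
ft_force: [-0.1, 0.1, -1.1]
width: 24.0
```

```bash
python3 -m inch '[{"xyz":[0,0,-1],"spin":0},{"xyz":[0,0,-3],"spin":0},{"xyz":[0,0,-6],"spin":0},{"xyz":[0,0,-9],"spin":0},{"xyz":[0,0,-12],"spin":0},{"xyz":[0,0,-15],"spin":0},{"xyz":[0,0,-18],"spin":0},{"xyz":[0,0,-19.5],"spin":0},{"xyz":[0,0,-20],"spin":0},{"xyz":[0,0,-20],"spin":0},{"xyz":[0,0,-20],"spin":0}]' 1
python3 -m inch '[{"xyz":[-1,2,0],"spin":0},{"xyz":[-2.5,5,0],"spin":0},{"xyz":[-4.5,9,0],"spin":0},{"xyz":[-6.5,13,0],"spin":0},{"xyz":[-8.5,17,0],"spin":0},{"xyz":[-10.5,21,0],"spin":0},{"xyz":[-12.5,25,0],"spin":0},{"xyz":[-14.5,29,0],"spin":0},{"xyz":[-16.5,33,0],"spin":0},{"xyz":[-18.5,37,0],"spin":0},{"xyz":[-20.5,40,0],"spin":0},{"xyz":[-22,43,0],"spin":0},{"xyz":[-23,44.7,0],"spin":0},{"xyz":[-23.1,44.8,0],"spin":0},{"xyz":[-23.1,44.8,0],"spin":0},{"xyz":[-23.1,44.8,0],"spin":0}]' 1
python3 look.py w4;python3 tl.py w4 300;python3 -c "
from workcell import ctrl
import cv2;cv2.imwrite('pics/s4.png',ctrl.get_image('scene')[:,:,::-1]);cv2.imwrite('pics/d4.png',ctrl.get_image('side')[:,:,::-1])"
```

```text
t: 7.0
ee_pos: [502.4, -203.6, 250.8]
orientation: [0.662, -3.069, 0.001]
ft_force: [-0.5, 0.0, -1.4]
width: 23.8
t: 8.6
ee_pos: [528.0, 298.3, 249.9]
orientation: [0.66, -3.068, 0.002]
ft_force: [0.4, 0.2, -3.5]
width: 24.0
t 8.6 ee [528.  298.3 249.9] R [[-0.912, -0.411, -0.003], [-0.411, 0.912, -0.002], [0.003, -0.001, -1.0]] F [ 0.41  0.24 -3.47] w 23.998452182799337
orange 4418.0 [254.6 300.2] [ 64.2 211.6] [222 210] [287 291] [(100, [647.2, 351.2]), (104, [644.8, 350.1]), (112, [640.2, 348.0])] ((254.5, 250.5), (64.99998474121094, 80.99998474121094), -0.0)
yellow 1872.0 [142.4  23.2] [46.3 52.7] [119   0] [166  49] [(100, [445.1, 156.3]), (104, [445.3, 157.7]), (112, [445.8, 160.6])] ((142.5, 24.5), (49.0, 47.0), 90.0)
yellow 1337.0 [255.  173.8] [38.5 56.2] [228 154] [282 190] [(100, [524.2, 296.3]), (104, [523.5, 295.9]), (112, [521.9, 295.2])] ((255.0, 172.0), (36.0, 54.0), 90.0)Traceback (most recent call last):
  File "tl.py", line 6, in <module>
    b=blobs(im,"green",150)[0];P=np.array([ray(c,p,20)[:2] for p in b],np.float32);r=cv2.minAreaRect(P);print("stand",r)
      ~~~~~~~~~~~~~~~~~~~~~^^^
IndexError: list index out of range
```

View pics/w4.png

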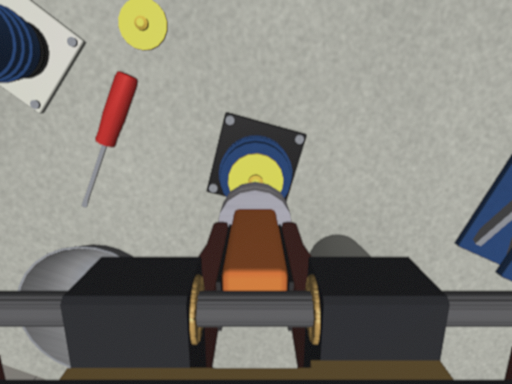

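The cap's visible arc and the grey foot are both centred at u≈255. I'll compare the foot's lower rim (the grey/yellow boundary) with the cap's visible arc, in this same view so that the calibration bias cancels.

```bash
cat > fit.py <<'E'
import sys
from h import *
from scipy.optimize import least_squares
n=sys.argv[1];zc=float(sys.argv[2]);L=46.7
im=cv2.imread(f"pics/{n}.png");d=np.load(n+".npz");c=cam("wrist",dict(ee_pos=d["e"],orientation=d["r"]));R=Ro.from_rotvec(d["r"]).as_matrix()
rel=lambda p,z:(R.T@(ray(c,p,z)-d["e"]))[:2]
def circ(P,r):
    s=least_squares(lambda q:np.hypot(*(P-q).T)-r,P.mean(0),loss="soft_l1");return s.x.round(2),np.abs(s.fun).mean().round(2)
b=[b for b in blobs(im,"yellow",300) if abs(b[:,0].mean()-255)<25][0]
m=np.zeros(im.shape[:2],np.uint8);cv2.drawContours(m,[b[:,None]],0,255,-1)
top=[];bot=[]
for u in range(b[:,0].min()+1,b[:,0].max()):
    v=np.where(m[:,u])[0];top.append((u,v[0]-.5))
    if abs(u-255)<14: bot.append((u,v[-1]+.5))
T=np.array([rel(p,zc) for p in top]);B=np.array([rel(p,d["e"][2]-L) for p in bot])
print("cap circle rel",circ(T,26));print("foot circle rel",circ(B,22), bot[len(bot)//2])
h=cv2.cvtColor(im,cv2.COLOR_BGR2HSV);v0=bot[len(bot)//2][1]
print(h[int(v0)-12:int(v0)+22:2,256].tolist())
E
python3 fit.py w4 104
```

```text
cap circle rel (array([-2.44, -0.08]), np.float64(0.24))
foot circle rel (array([-1.42, -0.52]), np.float64(0.19)) (255, np.float64(181.5))
[[30, 147, 213], [30, 146, 213], [29, 147, 198], [25, 158, 170], [25, 159, 212], [27, 153, 213], [30, 130, 182], [0, 3, 91], [130, 8, 95], [150, 7, 103], [150, 5, 99], [128, 13, 156], [123, 14, 169], [120, 12, 171], [123, 15, 173], [123, 15, 173], [123, 13, 173]]
```

```bash
python3 -m inch '[{"xyz":[-0.05,0.02,1.5],"spin":0},{"xyz":[-0.1,0.04,3],"spin":0},{"xyz":[-0.1,0.04,4.5],"spin":0},{"xyz":[-0.1,0.04,6],"spin":0},{"xyz":[-0.1,0.04,7],"spin":0},{"xyz":[-0.1,0.04,7.4],"spin":0},{"xyz":[-0.1,0.04,7.4],"spin":0},{"xyz":[-0.1,0.04,7.4],"spin":0},{"xyz":[-0.1,0.04,7.4],"spin":0}]' 1
python3 look.py w5|head -1;python3 fit.py w5 104;python3 - <<'E'
import sys
from h import *
ims=[]
for n in("scene","side"):
    im=ctrl.get_image(n)[:,:,::-1].copy();cv2.imwrite(f"pics/{n}5.png",im)
    K,R,t=cam(n);p=K@(R@[529,299,130]+t);u,v=(p[:2]/p[2]).astype(int)
    ims.append(cv2.resize(im[max(v-40,0):v+40,u-40:u+40],(400,400),interpolation=cv2.INTER_CUBIC))
w=cv2.imread("pics/w5.png")
cv2.imwrite("pics/c5.png",np.hstack(ims))
E
```

```text
t: 9.65
ee_pos: [529.4, 299.5, 177.2]
orientation: [0.66, -3.071, 0.0]
ft_force: [0.3, 0.4, -1.9]
width: 23.7
t 9.65 ee [529.4 299.5 177.2] R [[-0.912, -0.411, -0.0], [-0.411, 0.912, -0.0], [0.0, -0.0, -1.0]] F [ 0.29  0.42 -1.88] w 23.746216686261114
cap circle rel (array([-0.05, -0.55]), np.float64(0.22))
foot circle rel (array([-1.38, -0.57]), np.float64(0.18)) (255, np.float64(181.5))
[[30, 145, 215], [30, 146, 215], [30, 145, 214], [30, 145, 214], [30, 145, 214], [30, 146, 216], [29, 132, 184], [0, 5, 93], [150, 8, 95], [140, 7, 105], [150, 8, 101], [120, 11, 158], [126, 15, 171], [123, 15, 173], [120, 14, 176], [120, 13, 174], [123, 15, 175]]
```

View pics/c5.png

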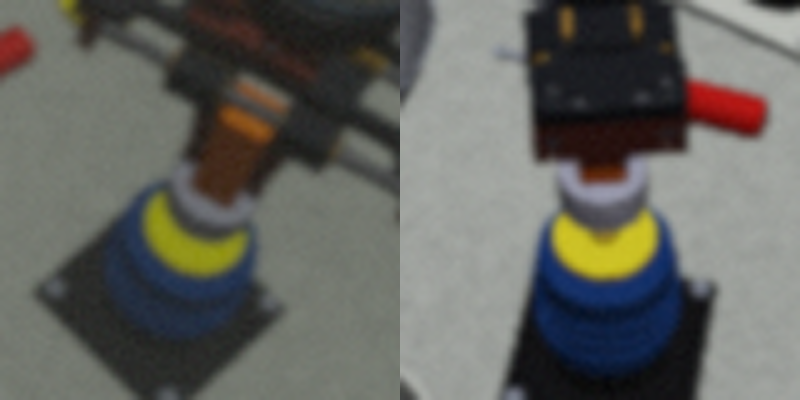

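```bash
cat > chk.py <<'E'
import sys
from workcell import ctrl
o=ctrl.get_obs();f=-0+o["ft_force"];print("  t%.2f z %.2f F"%(o["t"],o["ee_pos"][2]),f.round(1),"M",o["moment"].round(2))
sys.exit(f[2]>float(sys.argv[1]))
E
python3 -m inch '[{"xyz":[0.08,0,0.3],"spin":0},{"xyz":[0.08,0,0.8],"spin":0},{"xyz":[0.08,0,1.2],"spin":0},{"xyz":[0.08,0,1.6],"spin":0},{"xyz":[0.08,0,2.0],"spin":0},{"xyz":[0.08,0,2.2],"spin":0},{"xyz":[0.08,0,2.2],"spin":0}]' 1 >/dev/null; python3 chk.py 3 && python3 -m inch '[{"xyz":[0,0,0.1],"spin":0},{"xyz":[0,0,0.2],"spin":0},{"xyz":[0,0,0.2],"spin":0}]' 1 >/dev/null && python3 chk.py 3 && python3 -m inch '[{"xyz":[0,0,0.1],"spin":0},{"xyz":[0,0,0.2],"spin":0},{"xyz":[0,0,0.2],"spin":0}]' 1 >/dev/null && python3 chk.py 3; python3 look.py w6|head -1
```

```text
t10.50 z 154.54 F [-0.4 -0.3 -3.2] M [0.1  0.   0.04]
t 10.5 ee [528.3 299.  154.5] R [[-0.912, -0.411, -0.001], [-0.411, 0.912, -0.001], [0.002, -0.0, -1.0]] F [-0.44 -0.25 -3.2 ] w 24.13248351029765False
```

View pics/w6.png

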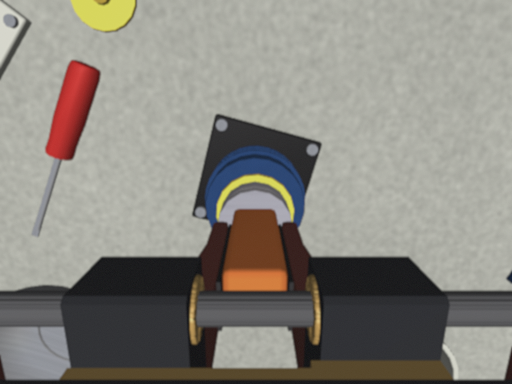

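The foot is about 4 mm above the flange, and the yellow ring shows evenly around it at (255,180).

```bash
sed -i 's/sys.exit(\(.*\))$/sys.exit(int(\1))/' chk.py; tail -1 chk.py; python3 fit.py w6 104
```

```text
sys.exit(int(f[2]>float(sys.argv[1])))
cap circle rel (array([-1.31, -0.5 ]), np.float64(0.23))
foot circle rel (array([-1.39, -0.57]), np.float64(0.18)) (255, np.float64(181.5))
[[108, 154, 116], [109, 163, 116], [120, 23, 100], [28, 151, 191], [30, 146, 217], [30, 147, 217], [29, 131, 185], [15, 6, 92], [135, 11, 96], [140, 7, 104], [140, 8, 102], [127, 14, 161], [123, 15, 171], [120, 13, 174], [123, 14, 177], [123, 14, 176], [123, 13, 176]]
```

Centred to 0.1 mm. Now I press in gated steps.

```bash
S() { :; }
for i in 1; do
python3 -m inch '[{"xyz":[0,0,0.1],"spin":0},{"xyz":[0,0,0.2],"spin":0},{"xyz":[0,0,0.2],"spin":0}]' 1 >/dev/null && python3 chk.py 3 &&
python3 -m inch '[{"xyz":[0,0,0.1],"spin":0},{"xyz":[0,0,0.1],"spin":0}]' 1 >/dev/null && python3 chk.py 3 &&
python3 -m inch '[{"xyz":[0,0,0.1],"spin":0},{"xyz":[0,0,0.1],"spin":0}]' 1 >/dev/null && python3 chk.py 3 &&
python3 -m inch '[{"xyz":[0,0,0.1],"spin":0},{"xyz":[0,0,0.1],"spin":0}]' 1 >/dev/null && python3 chk.py 3 &&
python3 -m inch '[{"xyz":[0,0,0.1],"spin":0},{"xyz":[0,0,0.1],"spin":0}]' 1 >/dev/null && python3 chk.py 3 &&
python3 -m inch '[{"xyz":[0,0,0.1],"spin":0},{"xyz":[0,0,0.1],"spin":0}]' 1 >/dev/null && python3 chk.py 3 &&
python3 -m inch '[{"xyz":[0,0,0.1],"spin":0},{"xyz":[0,0,0.1],"spin":0}]' 1 >/dev/null && python3 chk.py 3 &&
python3 -m inch '[{"xyz":[0,0,0.1],"spin":0},{"xyz":[0,0,0.1],"spin":0}]' 1 >/dev/null && python3 chk.py 3; done
```

```text
t10.85 z 152.80 F [ 1.3  1.3 -2.4] M [0.08 0.01 0.02]
  t11.05 z 151.74 F [-0.9 -0.5 -2.2] M [0.06 0.02 0.01]
  t11.25 z 150.70 F [ 0.3  0.5 -1.5] M [ 0.05 -0.02 -0.02]
  t11.45 z 149.98 F [-0.6 -0.9  1. ] M [-0.05  0.09  0.02]
  t11.65 z 149.10 F [ 0.1 -0.6  0.2] M [-0.07  0.19  0.02]
  t11.85 z 148.11 F [-1.4 -0.5  1.6] M [-0.02  0.2   0.  ]
  t12.05 z 147.01 F [-1.   0.1  1.8] M [-0.06  0.18 -0.03]
  t12.25 z 146.03 F [-0.5 -0.   1.6] M [0.09 0.09 0.04]
```

```bash
python3 -m inch '[{"xyz":[0,0,0.1],"spin":0},{"xyz":[0,0,0.1],"spin":0}]' 1 >/dev/null && python3 chk.py 5 &&
python3 -m inch '[{"xyz":[0,0,0.1],"spin":0},{"xyz":[0,0,0.1],"spin":0}]' 1 >/dev/null && python3 chk.py 5 &&
python3 -m inch '[{"xyz":[0,0,0.1],"spin":0},{"xyz":[0,0,0.1],"spin":0}]' 1 >/dev/null && python3 chk.py 5 &&
python3 -m inch '[{"xyz":[0,0,0.1],"spin":0},{"xyz":[0,0,0.1],"spin":0}]' 1 >/dev/null && python3 chk.py 5 &&
python3 -m inch '[{"xyz":[0,0,0.1],"spin":0},{"xyz":[0,0,0.1],"spin":0}]' 1 >/dev/null && python3 chk.py 5 &&
python3 -m inch '[{"xyz":[0,0,0.1],"spin":0},{"xyz":[0,0,0.1],"spin":0}]' 1 >/dev/null && python3 chk.py 5 &&
python3 -m inch '[{"xyz":[0,0,0.1],"spin":0},{"xyz":[0,0,0.1],"spin":0}]' 1 >/dev/null && python3 chk.py 5 &&
python3 -m inch '[{"xyz":[0,0,0.1],"spin":0},{"xyz":[0,0,0.1],"spin":0}]' 1 >/dev/null && python3 chk.py 5 &&
python3 -m inch '[{"xyz":[0,0,0.1],"spin":0},{"xyz":[0,0,0.1],"spin":0}]' 1 >/dev/null && python3 chk.py 5 &&
python3 -m inch '[{"xyz":[0,0,0.1],"spin":0},{"xyz":[0,0,0.1],"spin":0}]' 1 >/dev/null && python3 chk.py 5
```

```text
t12.45 z 145.24 F [-0.8  0.1  3. ] M [-0.01  0.09  0.04]
  t12.65 z 144.57 F [-1.7 -0.3  4.6] M [ 0.04  0.26 -0.04]
  t12.85 z 144.16 F [-2.7 -1.   7.2] M [-0.17  0.51 -0.02]
```

```bash
python3 -m inch '[{"xyz":[0,0,0.1],"spin":0},{"xyz":[0,0,0.1],"spin":0}]' 1 >/dev/null && python3 chk.py 13 &&
python3 -m inch '[{"xyz":[0,0,0.1],"spin":0},{"xyz":[0,0,0.1],"spin":0}]' 1 >/dev/null && python3 chk.py 13 &&
python3 -m inch '[{"xyz":[0,0,0.1],"spin":0},{"xyz":[0,0,0.1],"spin":0}]' 1 >/dev/null && python3 chk.py 13 &&
python3 -m inch '[{"xyz":[0,0,0.1],"spin":0},{"xyz":[0,0,0.1],"spin":0}]' 1 >/dev/null && python3 chk.py 13
```

```text
t13.05 z 143.98 F [-3.1 -1.1  9.9] M [-0.38  0.66  0.03]
  t13.25 z 143.94 F [-4.6 -1.3 11.2] M [-0.43  0.71 -0.02]
  t13.45 z 143.98 F [-2.2 -1.9 10.2] M [-0.38  0.78 -0.03]
  t13.65 z 143.94 F [-4.2 -2.4 11.8] M [-0.36  0.71  0.05]
```

```bash
python3 look.py w7|head -1
python3 -m inch '[{"xyz":[0,0,0.13],"spin":0},{"xyz":[0,0,0.13],"spin":0}]' 1 && python3 chk.py 16; python3 fit.py w7 96
```

```text
t 13.65 ee [529.4 299.6 143.9] R [[-0.912, -0.411, 0.002], [-0.411, 0.912, 0.001], [-0.002, 0.0, -1.0]] F [-4.19 -2.39 11.85] w 23.773281651283042
t: 13.9
ee_pos: [529.4, 299.6, 143.8]
orientation: [-0.66, 3.069, 0.001]
ft_force: [-4.2, -2.0, 12.6]
width: 23.7
  t13.90 z 143.83 F [-4.2 -2.  12.6] M [-0.39  0.86 -0.05]
cap circle rel (array([-1.31, -0.45]), np.float64(0.23))
foot circle rel (array([-1.25, -0.44]), np.float64(0.15)) (255, np.float64(181.5))
[[109, 157, 117], [109, 156, 118], [111, 125, 110], [26, 132, 151], [29, 148, 216], [30, 147, 217], [30, 125, 176], [150, 6, 90], [140, 8, 97], [140, 7, 106], [140, 7, 103], [127, 14, 162], [123, 13, 172], [123, 13, 175], [120, 13, 176], [123, 14, 178], [123, 14, 177]]
```

View pics/w7.png

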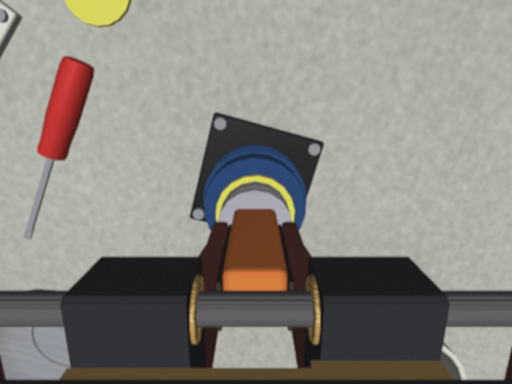

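```bash
python3 -m inch '[{"xyz":[0.02,0,0.14],"spin":0},{"xyz":[0.03,0,0.14],"spin":0}]' 1 >/dev/null && python3 chk.py 16 &&
python3 -m inch '[{"xyz":[0.03,0,0.15],"spin":0},{"xyz":[0.03,0,0.15],"spin":0}]' 1 >/dev/null && python3 chk.py 16 &&
python3 -m inch '[{"xyz":[0.03,0,0.16],"spin":0},{"xyz":[0.03,0,0.16],"spin":0}]' 1 >/dev/null && python3 chk.py 17 &&
python3 -m inch '[{"xyz":[0.03,0,0.16],"spin":0},{"xyz":[0.03,0,0.16],"spin":0}]' 1 >/dev/null && python3 chk.py 17
```

```text
t14.10 z 143.76 F [-3.6 -2.3 13.5] M [-0.39  0.74 -0.02]
  t14.30 z 143.77 F [-3.  -1.7 14.5] M [-0.41  0.82  0.03]
  t14.50 z 143.47 F [-3.  -2.  11.9] M [-0.4   0.7   0.01]
  t14.70 z 142.48 F [-1.6 -1.1  2.1] M [ 0.02  0.42 -0.03]
```

```bash
python3 -m inch '[{"xyz":[0,0,0.1],"spin":0},{"xyz":[0,0,0.1],"spin":0}]' 1 >/dev/null && python3 chk.py 8 &&
python3 -m inch '[{"xyz":[0,0,0.1],"spin":0},{"xyz":[0,0,0.1],"spin":0}]' 1 >/dev/null && python3 chk.py 8 &&
python3 -m inch '[{"xyz":[0,0,0.1],"spin":0},{"xyz":[0,0,0.1],"spin":0}]' 1 >/dev/null && python3 chk.py 8 &&
python3 -m inch '[{"xyz":[0,0,0.1],"spin":0},{"xyz":[0,0,0.1],"spin":0}]' 1 >/dev/null && python3 chk.py 8 &&
python3 -m inch '[{"xyz":[0,0,0.1],"spin":0},{"xyz":[0,0,0.1],"spin":0}]' 1 >/dev/null && python3 chk.py 8
```

```text
t14.90 z 141.20 F [ 0.  -0.5  1.8] M [-0.04  0.17  0.01]
  t15.10 z 140.53 F [-0.5  0.1  7.5] M [-0.16  0.54  0.06]
  t15.30 z 140.50 F [-4.1 -1.9 11.9] M [-0.4   0.93 -0.01]
```

```bash
python3 -m inch '[{"xyz":[0.03,0,0.14],"spin":0},{"xyz":[0.03,0,0.14],"spin":0}]' 1 >/dev/null && python3 chk.py 17 &&
python3 -m inch '[{"xyz":[0.03,0,0.16],"spin":0},{"xyz":[0.03,0,0.16],"spin":0}]' 1 >/dev/null && python3 chk.py 17 &&
python3 -m inch '[{"xyz":[0.03,0,0.17],"spin":0},{"xyz":[0.03,0,0.17],"spin":0}]' 1 >/dev/null && python3 chk.py 17
python3 -m inch '[{"xyz":[0,0,-0.2],"spin":0},{"xyz":[0,0,-0.5],"spin":0},{"xyz":[0,0,-1],"spin":0},{"xyz":[0,0,-1.5],"spin":0},{"xyz":[0,0,-2.5],"spin":0},{"xyz":[0,0,-4],"spin":0},{"xyz":[0,0,-6],"spin":0},{"xyz":[0,0,-8],"spin":0},{"xyz":[0,0,-10],"spin":0},{"xyz":[0,0,-10.8],"spin":0},{"xyz":[0,0,-10.8],"spin":0},{"xyz":[0,0,-10.8],"spin":0}]' 1
python3 - <<'E'
from h import *
S=cam("scene");D=cam("side");p={}
ims=[]
for n in("scene","side"):
    im=ctrl.get_image(n)[:,:,::-1].copy();cv2.imwrite(f"pics/{n}8.png",im)
    K,R,t=cam(n);q=K@(R@[529,299,100]+t);u,v=(q[:2]/q[2]).astype(int)
    ims.append(cv2.resize(im[max(v-40,0):v+40,u-40:u+40],(400,400),interpolation=cv2.INTER_CUBIC))
    for tag,f in(("before",cv2.imread(f"pics/{n}0.png")),("after",im)):
        for b in blobs(f,"yellow",60): print(n,tag,np.round(cv2.fitEllipse(b)[0],2),b.min(0),b.max(0))
cv2.imwrite("pics/c8.png",np.hstack(ims))
for z in (97,104):
  for c in(S,D):
    q=c[0]@(c[1]@[529,299,z]+c[2]);print(z,(q[:2]/q[2]).round(2))
E
python3 look.py w8
```

```text
t15.50 z 140.47 F [-3.  -2.3 15.3] M [-0.54  1.04 -0.03]
  t15.70 z 140.46 F [-4.5 -2.3 15.5] M [-0.5   1.13 -0.04]
  t15.90 z 140.42 F [-4.6 -2.1 15.3] M [-0.57  1.09 -0.07]
t: 17.1
ee_pos: [528.3, 299.1, 248.1]
orientation: [-0.659, 3.065, 0.002]
ft_force: [0.9, -0.5, -3.2]
width: 23.7
scene before [268.88  27.58] [236  11] [298  44]
scene before [355.54 260.25] [346 252] [365 269]
scene before [295.27 183.59] [287 177] [303 190]
scene before [336.44 213.72] [329 207] [344 220]
scene after [268.11  27.57] [237  12] [299  45]
scene after [355.01 261.7 ] [345 253] [365 271]
scene after [336.44 213.71] [329 206] [344 220]
scene after [295.3  183.66] [287 177] [303 190]
side before [426.49 103.39] [408  87] [450 116]
side before [254.59 279.82] [245 271] [264 288]
side before [305.16 259.93] [297 253] [314 267]
side before [291.13 207.77] [283 202] [299 213]
side after [422.05 101.54] [397  87] [449 116]
side after [254.26 281.67] [244 273] [264 290]
side after [305.15 259.93] [297 253] [314 267]
side after [291.1  207.64] [283 202] [299 214]
97 [354.89 260.79]
97 [254.92 281.76]
104 [355.46 259.65]
104 [254.87 280.  ]
t 17.2 ee [528.1 299.  247.3] R [[-0.912, -0.411, 0.005], [-0.411, 0.912, 0.002], [-0.005, -0.0, -1.0]] F [-0.09  0.83 -2.71] w 23.96846275274287
orange 4428.0 [254.5 301.9] [ 64.4 217.3] [222 210] [287 291] [(100, [649.3, 352.8]), (104, [646.9, 351.7]), (112, [642.0, 349.5])] ((254.5, 250.5), (64.99998474121094, 80.99998474121094), -0.0)
yellow 1830.5 [140.3  20.1] [46.8 53.5] [117   0] [164  46] [(100, [444.9, 156.5]), (104, [445.2, 158.0]), (112, [445.7, 160.9])] ((140.5, 23.0), (46.0, 47.0), 90.0)
yellow 1363.0 [254.5 172.2] [38.5 56.3] [228 152] [281 189] [(100, [523.7, 296.3]), (104, [523.0, 295.9]), (112, [521.4, 295.2])] ((254.5, 170.5), (37.0, 53.0), 90.0)
```

View pics/c8.png

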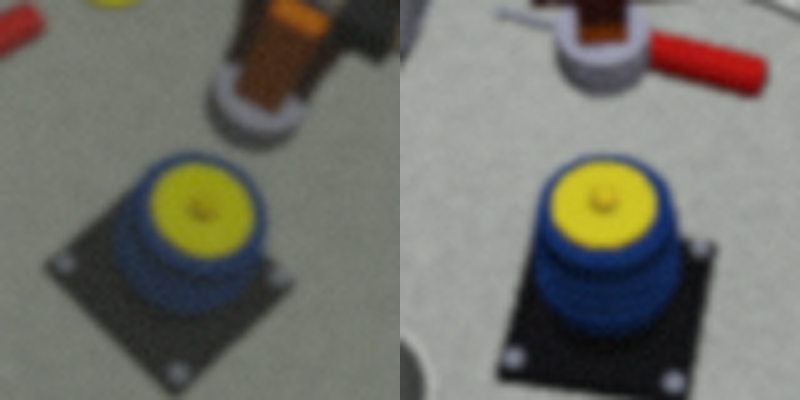

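The side view shows the cap flush on the rim. The yellow ellipse has dropped 1.85 px, against 1.76 px predicted for 7 mm. I'm carrying the tool back.

```bash
python3 fit.py w8 97|head -2
python3 -m inch '[{"xyz":[1,-2,0],"spin":0},{"xyz":[2.5,-5,0],"spin":0},{"xyz":[4.5,-9,0],"spin":0},{"xyz":[6.5,-13,0],"spin":0},{"xyz":[8.5,-17,0],"spin":0},{"xyz":[10.5,-21,0],"spin":0},{"xyz":[12.5,-25,0],"spin":0},{"xyz":[14.5,-29,0],"spin":0},{"xyz":[16.5,-33,0],"spin":0},{"xyz":[18.5,-37,0],"spin":0},{"xyz":[20.5,-40,0],"spin":0},{"xyz":[22,-43,0],"spin":0},{"xyz":[22.8,-44.6,0],"spin":0},{"xyz":[22.95,-44.85,0],"spin":0},{"xyz":[22.95,-44.85,0],"spin":0},{"xyz":[22.95,-44.85,0],"spin":0},{"xyz":[22.95,-44.85,0],"spin":0}]' 1
python3 look.py w9|head -1;python3 tl.py w9 300
```

```text
cap circle rel (array([-1.76, -0.61]), np.float64(0.25))
foot circle rel (array([-0.95, -0.51]), np.float64(0.2)) (255, np.float64(180.5))
t: 18.95
ee_pos: [503.3, -203.1, 245.9]
orientation: [-0.661, 3.066, 0.002]
ft_force: [-0.3, -0.3, -3.3]
width: 24.0
t 18.95 ee [ 503.3 -203.1  245.9] R [[-0.911, -0.412, 0.004], [-0.412, 0.911, 0.002], [-0.005, 0.0, -1.0]] F [-0.33 -0.25 -3.32] w 24.004746820424813
stand ((503.425048828125, -203.9265594482422), (82.06856536865234, 82.69068145751953), 82.796875)
 rel tool frame [  1.46551468  -0.87912614 245.93520117]
top ((495.1600646972656, -207.25010681152344), (8.315650939941406, 22.515560150146484), 24.359949111938477)  rel tool frame [  8.84892167  -0.3719684  -54.1057694 ]
```

View pics/w9.png

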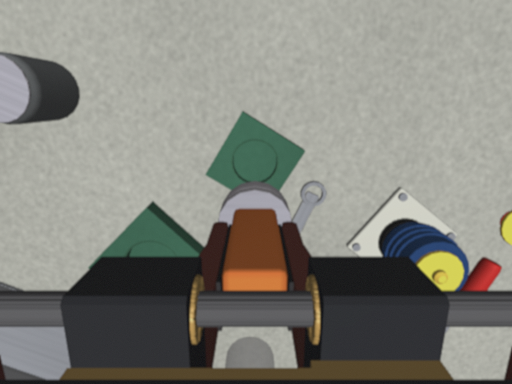

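The stand's socket is in view at (254,160), ahead of the foot, and the way is clear. I'll lower the tool into it.

```bash

python3 -m inch '[{"xyz":[0.05,-0.05,2],"spin":0},{"xyz":[0.15,-0.09,5],"spin":0},{"xyz":[0.15,-0.09,8],"spin":0},{"xyz":[0.15,-0.09,11],"spin":0},{"xyz":[0.15,-0.09,13.5],"spin":0},{"xyz":[0.15,-0.09,15.5],"spin":0},{"xyz":[0.15,-0.09,16.5],"spin":0},{"xyz":[0.15,-0.09,16.8],"spin":0},{"xyz":[0.15,-0.09,16.8],"spin":0},{"xyz":[0.15,-0.09,16.8],"spin":0}]' 1
python3 look.py w10|head -1; python3 -c "
import cv2
cv2.imwrite('pics/c10.png',cv2.resize(cv2.imread('pics/w10.png')[80:240,160:350],(760,640))[:600])"
```

```text
t: 20.0
ee_pos: [503.9, -204.4, 79.0]
orientation: [-0.662, 3.065, 0.0]
ft_force: [-0.6, -1.1, -2.5]
width: 23.7
t 20.0 ee [ 503.9 -204.4   79. ] R [[-0.911, -0.413, 0.006], [-0.413, 0.911, 0.002], [-0.006, -0.001, -1.0]] F [-0.61 -1.13 -2.48] w 23.652081642742957
```

View pics/c10.png

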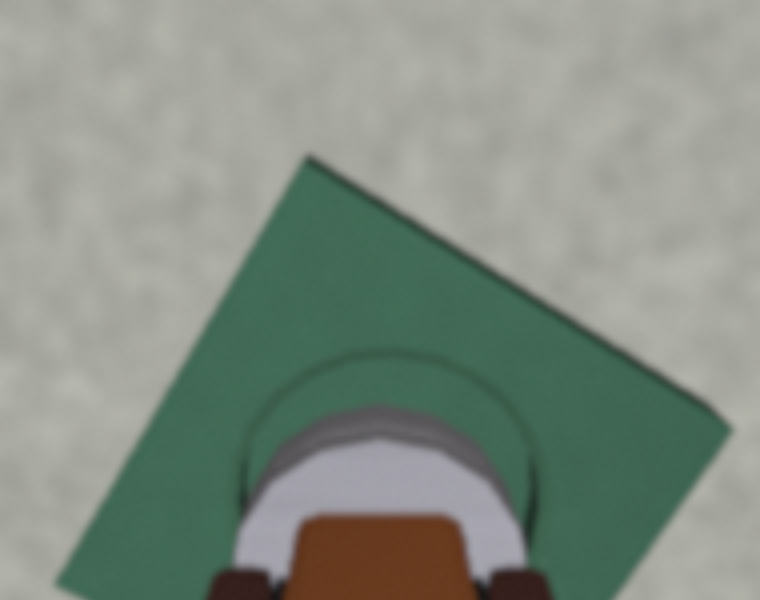

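The socket rim is visible round the foot. I'll compute the offset from the rim points.

```bash
python3 - <<'E'
from h import *
d=np.load("w10.npz");c=cam("wrist",dict(ee_pos=d["e"],orientation=d["r"]));R=Ro.from_rotvec(d["r"]).as_matrix()
f=lambda u,v,z:(R.T@(ray(c,(160+u/4,80+v/4),z)-d["e"]))[:2].round(1)
print("socket far",f(389,349,20),"L",f(242,480,20),"R",f(537,480,20));print("foot far",f(382,406,d["e"][2]-46.7))
E
```

```text
socket far [27.6  1.3] L [  4.9 -23.7] R [ 4.9 26.5]
foot far [20.8  0.1]
```

```bash

python3 -m inch '[{"xyz":[0.1,0.05,0],"spin":0},{"xyz":[0.2,0.1,0.3],"spin":0},{"xyz":[0.2,0.1,0.8],"spin":0},{"xyz":[0.2,0.1,1.3],"spin":0},{"xyz":[0.2,0.1,1.8],"spin":0},{"xyz":[0.2,0.1,2.2],"spin":0},{"xyz":[0.2,0.1,2.5],"spin":0},{"xyz":[0.2,0.1,2.5],"spin":0}]' 1 >/dev/null; python3 chk.py 3 &&
python3 -m inch '[{"xyz":[0,0,0.1],"spin":0},{"xyz":[0,0,0.1],"spin":0}]' 1 >/dev/null && python3 chk.py 2 &&
python3 -m inch '[{"xyz":[0,0,0.1],"spin":0},{"xyz":[0,0,0.1],"spin":0}]' 1 >/dev/null && python3 chk.py 2 &&
python3 -m inch '[{"xyz":[0,0,0.1],"spin":0},{"xyz":[0,0,0.1],"spin":0}]' 1 >/dev/null && python3 chk.py 2 &&
python3 -m inch '[{"xyz":[0,0,0.1],"spin":0},{"xyz":[0,0,0.1],"spin":0}]' 1 >/dev/null && python3 chk.py 2
```

```text
t20.85 z 53.48 F [-0.  -0.3 -2.1] M [ 0.06  0.03 -0.01]
  t21.05 z 52.40 F [ 0.4  0.3 -2.5] M [0.07 0.02 0.01]
  t21.25 z 51.66 F [-1.5  0.5 -0.9] M [ 0.12  0.09 -0.03]
  t21.45 z 51.63 F [-2.5  0.3  9.7] M [ 0.31  0.82 -0.04]
```

Contact came at exactly the original grasp height. Now I release, back straight up and check.

```bash

python3 -m inch '[{"xyz":[0,0,0],"spin":0},{"xyz":[0,0,0],"spin":0},{"xyz":[0,0,0],"spin":0}]' 1 >/dev/null
python3 -m inch '[{"xyz":[0,0,0],"spin":0},{"xyz":[0,0,0],"spin":0},{"xyz":[0,0,0],"spin":0},{"xyz":[0,0,0],"spin":0},{"xyz":[0,0,0],"spin":0},{"xyz":[0,0,0],"spin":0},{"xyz":[0,0,0],"spin":0},{"xyz":[0,0,0],"spin":0}]' 0
python3 -m inch '[{"xyz":[0,0,-1],"spin":0},{"xyz":[0,0,-3],"spin":0},{"xyz":[0,0,-6],"spin":0},{"xyz":[0,0,-9],"spin":0},{"xyz":[0,0,-12],"spin":0},{"xyz":[0,0,-15],"spin":0},{"xyz":[0,0,-18],"spin":0},{"xyz":[0,0,-20],"spin":0},{"xyz":[0,0,-20],"spin":0},{"xyz":[0,0,-20],"spin":0}]' 0
python3 look.py w11|head -1;python3 tl.py w11 105;python3 - <<'E'
from h import *
for n in("scene","side"):
    im=ctrl.get_image(n)[:,:,::-1].copy();cv2.imwrite(f"pics/{n}11.png",im)
    for b in blobs(im,"yellow",60): print(n,np.round(cv2.fitEllipse(b)[0],2))
E
```

```text
t: 22.55
ee_pos: [501.9, -204.3, 51.7]
orientation: [-0.662, 3.065, 0.001]
ft_force: [0.1, 0.3, 0.4]
width: 84.4
t: 23.55
ee_pos: [500.5, -204.6, 251.9]
orientation: [-0.661, 3.064, -0.0]
ft_force: [-0.2, 0.1, -0.2]
width: 87.9
t 23.55 ee [ 500.5 -204.6  251.9] R [[-0.911, -0.412, 0.007], [-0.412, 0.911, 0.001], [-0.007, -0.002, -1.0]] F [-0.22  0.11 -0.16] w 87.93362559541063
stand ((503.3280029296875, -204.01596069335938), (81.98846435546875, 82.5860595703125), 82.63131713867188)
 rel tool frame [-1.08423267e+00 -2.03046439e-01  2.51931115e+02]
top ((502.0107421875, -205.03623962402344), (22.10634422302246, 21.70975685119629), 24.358348846435547)  rel tool frame [ -0.17947515  -0.75604914 146.92324967]
scene [286.47  30.49]
scene [355.  261.7]
scene [295.31 183.55]
scene [336.44 213.72]
scene [243.46  25.03]
side [421.42 101.35]
side [254.29 281.63]
side [305.11 259.92]
side [291.1  207.64]
```

```bash
python3 -c "
from workcell import ctrl
print(ctrl.close_job())"
```

```text
the job is handed in; nothing more can be done
None
```

The proud cap is pressed home and the seating tool is back in its stand. I handed the job in at about 24 s; it reports no verdict.

**Pressing:** I set the tool's foot over the boss, about 0.1 mm off centre in the wrist view. I then pressed in small steps, checking the force at the end of each. The housing sank under about 4 N. The force then rose to roughly 17 N, dropped to about 5 N at the click, and came up hard at about 18 N. All readings stayed well under 30 N.

**Last checks:**
- **Cap:** it looked flush in the close-up after the press. It moved 1.85 px down in the side view, against about 1.76 px predicted for 7 mm, and 1.45 px in the scene view, against about 1.14 px. It had not moved again at the end.
- **Tool:** it touched the socket floor at the same height as when I first gripped it. Its top measured about 1.7 mm from the stand's centre, against 6 mm allowed. I did not measure its lean directly; the centring and seating height suggest it is upright.
- **Surroundings:** the finished cap and the spare had not moved in either fixed camera. I did not measure the other bystanders, but the arm passed well above them.
- **Gripper:** open at 88 mm and well clear, with no force on the wrist beyond noise.

**Disagreements:**
- While pressing there was a 3 to 5 N sideways force.
- The foot-to-cap offset jumped by about 1 mm between looks, probably noise in the pose reading. It agreed in the last close look before pressing.
- The final picture could not be viewed because the 12-picture limit was reached, so that check rests on measured numbers only.

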